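# Lock a punch collar on its shank flat

## Task

On the setting stand, turn the aluminium collar round the upright punch shank until its set screw points squarely at the flat ground on the shank, then push the red ball of the screw's bar down until the screw is firmly tight on that flat: a firm push of about 14 N on the ball; at 18 N the thread strips. Do not nip the screw down on the round of the shank, and leave the dies and punches standing around where they are.

Things in the scene. Friction and masses are not known exactly. Their poses are not given: they have to be found in the camera images.
- stand: Fixed setting stand: dark plate 240 x 170 mm, 15 mm thick; on its middle a blue round foot 68 mm across up to 45 mm above the table, then a steel neck 42 mm across up to 72 mm. Origin under the centre of the plate, on the shank's axis; z up.
- shank: Upright fixed steel punch shank, 32 mm across, top 117 mm above the table, D-shaped from above: one flat, about 20 mm wide, dyed blue with a blue line on the top end pointing to it, about 11.5 mm from the axis (ground depth differs unseen by up to 2.2 mm either way). Origin on its axis, 72 mm above the table; z up; x points out of the flat, square to it.
- collar: Aluminium collar round the shank, 54 mm outside diameter, 24 mm high. Origin on the axis at its mid height, 85 mm above the table; z up; x points out along the set screw (red line on its top). A screw boss 20 mm wide reaches 38 mm from the axis on +x; grip the plain sides, along its y axis. Stiff to turn (0.4 Nm), stays where left, cannot lift.
- collar_turn (a joint): Turn of the collar on the stand, rad, growing anticlockwise seen from above. At the start the collar stands 0.5 to 1.5 rad anticlockwise of where its screw faces the flat. The flat's own direction must be read from the shank.
- lever: Brass screw head with steel cross bar and red ball, on the collar. Origin on the screw axis at the bar, 47.5 mm from the shank's axis along the collar's x, 85 mm above the table. The bar is 7 mm thick, on the collar's +y side; ball centre 55 mm from the screw axis. Inside the collar the screw's flat end, 10 mm wide, starts 19 mm from the shank's axis and moves in 9 mm per radian.
- ball (a point): Centre of the red ball (18 mm diameter) at the end of the bar. It moves on a 55 mm arc in the upright plane square to the screw.
- lever_turn (a joint): Turn of the screw, rad: 0 backed out (bar 0.75 above level), grows as the ball goes down (bar level at 0.75, stop at 1.6). Friction 0.36 Nm throughout (6.5 N at the ball); stays where left. On the flat it bites somewhere from 0.55 to 1.1, then the push at the ball rises about 2 N per mm. Stiffening much earlier means it is on the round.
- die_a: Loose steel die ring, 44 to 48 mm across and 22 mm high, standing on the stand's plate; origin at the centre of its underside. To be left alone.
- die_b: Loose steel die ring, 44 to 48 mm across and 22 mm high, standing on the stand's plate; origin at the centre of its underside. To be left alone.
- die_c: Loose steel die ring, 60 mm across and 26 mm high, standing on the table; origin at the centre of its underside. To be left alone.
- die_d: Loose steel die ring, 60 mm across and 26 mm high, standing on the table; origin at the centre of its underside. To be left alone.
- punch_a: Loose punch, 40 mm across and 100 mm high, standing upright on the table; origin at the centre of its underside. To be left alone.
- punch_b: Loose punch, 40 mm across and 100 mm high, standing upright on the table; origin at the centre of its underside. To be left alone.

How it is judged:
By the outcome, as a careful person would: the job done as asked, in the order asked, and still so for the second after the job is handed in, with the robot touching nothing.
It also fails if it takes over 58 s, if anything falls off the work surface, if the arm or the gripper's body presses on something with over 40 N, if the wrist force passes 120 N, or if a joint passes its speed limit or range.

## Robot

A 6-joint arm with a two-finger parallel gripper is mounted at the origin on the work surface. World frame = base frame: x ahead of the robot, y to its left, z up, the work surface at z = 0. Lengths are in m, angles in rad, forces in N, time in s.
With the tool pointing down it reaches from about 0.225 to 0.875 m from the base axis. Payload 3.4 kg.
Tool frame: the origin (TCP) lies between the finger pads; the fingertips stand 25 mm ahead of it and the grasp point (between the pads) lies 6 mm ahead of it; z points along the fingers, y is the line along which they close (so a half turn about z gives the same grasp; the last joint's range is limited). The gripper opens to 85 mm and grips with 20 to 120 N. Pads are 22 mm wide; open, the fingers measure 114 mm over their backs; the gripper's body (76 mm by 85 mm) begins 54 mm behind the grasp point. The pads swing forward as they close: fully open they stand 13 mm farther back than shut.
Start: joints at [-1.344, 0.276, 1.505, -0, 1.361, -0.121], TCP at [0.196, -0.541, 0.256] pointing down, gripper open.
Joint ranges: [-2.89, 2.89], [-0.75, 2.08], [0.22, 2.7], [-1.18, 4.32], [0.11, 2.71], [-2.7, 2.7]. Speed limits (rad/s): [2.57, 2.57, 3.14, 3.14, 3.14, 3.14].

## Interface

Orientations are given as a unit quaternion [w, x, y, z].
In Python, from rig import manip, cams, ticket gives the robot as it stands.
- The arm moves only by the tool step_arm, never from a script. Its argument "increments" is a list of rows, each an object with "dp": the shift along the world's x, y, z each as a share of 0.2 m, from -1 to 1, a list of three; "yaw": the turn about the world's z as a share of 0.15 rad, from -1 to 1; "grip": the opening, from 0 (shut) to 1 (fully open). In form: [{"dp": [tx, ty, tz], "yaw": yaw, "grip": grip}, ...]. A call has 1 to 5 rows; each row shifts and turns the commanded pose from where the row before left it; what a row does not reach is not made up. A row lasts 1/8 s, in which the tool goes at most 62.5 mm and 10.7 degrees, less where a joint would pass 70% of its speed; a pose out of reach is approached as far as the arm can. A call with a number of a shift or a turn outside -1 to 1 is refused whole. A call with a gripper value outside its range is refused whole. The fingers move at their own pace and stop on an object; "squeeze" is the grip in N (left out, the last holds). Time passes only in rows, so rows that do not move let the fingers close. It gives the time, the measured TCP pose, the force, the opening and the grip force at its end, in the units of the state.
- manip.get_state(): the state, without advancing time (a new reading comes with each control period).
- cams.get_image(name): name is "side" or "top"; returns the picture (480x640x3 uint8, blue, green, red); there is no depth.
- cams.get_calibration(name): a dict with "fx", "fy", "cx", "cy" (pixels), "extrinsics" (4x4, takes a point from camera to world coordinates). Camera axes: x right, y up, looking along -z (the intrinsics and any distortion apply to the point x, -y, -z); pixel columns grow to the right and rows downward; lengths in m; the calibration is good to about 2 mm. A picture is of the moment at which its call begins. get_calibration takes no time and is no camera call.
- ticket.sign_off(): hands the job in; it is judged then, once.
The state is a dict: "clock": time; "qpos": joint angles; "qd": joint speeds; "effort": joint torques, N m; "position": TCP position; "ee_rot": TCP orientation; "contact_force": force on the tool from outside, world axes, zero at the start; "moment": the same for the moment, N m; "width": finger opening in m; "gripper_force": force on a finger pad.
Only numpy, scipy, OpenCV 4.12 (cv2) and the standard library are available. Lean on these libraries where they do the work, as an engineer would, in place of code of your own. Each camera call takes 0.05 s, during which the arm holds its last target. There are 200 camera calls.

## Working session

There is one attempt and no reset: what is moved stays moved. The work goes in short steps, Python scripts to look and compute and a tool call to move; the robot and the scene stay as the last step left them, time stands still between calls to the robot, and variables do not carry over. Pictures are saved under pics/ and viewed, at most 10 in all, crops included, and the job is handed in when it is done.

Besides the shell and the picture viewer there is one more tool, called after ">>>" as name(argument=value, ...), one argument or row to a line, values as JSON. step_arm: Moves the arm, as the interface text tells. Shift numbers are shares of 0.2 m and turn numbers shares of 0.15 rad, none past 1 either way. Its arguments: {"type":"object","properties":{"increments":{"type":"array"},"squeeze":{"type":"number"}},"required":["increments"]}

```bash
mkdir -p pics; cat > h.py <<'E'
import numpy as np, cv2
from rig import manip, cams, ticket
def ray(cal,u,v):
    E=np.array(cal["extrinsics"]); d=np.array([(u-cal["cx"])/cal["fx"],-(v-cal["cy"])/cal["fy"],-1.])
    return E[:3,3],E[:3,:3]@d
def atz(cal,u,v,z):
    o,d=ray(cal,u,v); return o+d*(z-o[2])/d[2]
def proj(cal,p):
    E=np.array(cal["extrinsics"]); q=E[:3,:3].T@(np.array(p)-E[:3,3])
    return np.array([cal["cx"]+cal["fx"]*q[0]/-q[2], cal["cy"]-cal["fy"]*q[1]/-q[2]])
E
python3 - <<'E'
from h import *
for n in ("top","side"):
    cv2.imwrite(f"pics/{n}0.png",cams.get_image(n)); c=cams.get_calibration(n); print(n,{k:np.round(v,3).tolist() if not isinstance(v,str) else v for k,v in c.items()})
print(manip.get_state())
E
```

```text
top {'fx': 548.647, 'fy': 548.647, 'cx': 321.695, 'cy': 243.637, 'extrinsics': [[0.008, 0.999, -0.049, 0.469], [-1.0, 0.008, 0.009, -0.014], [0.01, 0.049, 0.999, 1.288], [0.0, 0.0, 0.0, 1.0]]}
side {'fx': 484.632, 'fy': 484.632, 'cx': 317.788, 'cy': 243.659, 'extrinsics': [[-0.797, 0.351, -0.492, 0.031], [-0.604, -0.495, 0.625, 0.602], [-0.024, 0.795, 0.606, 0.693], [0.0, 0.0, 0.0, 1.0]]}
{'clock': 0.1, 'qpos': array([-1.34399818e+00,  2.76503977e-01,  1.50604420e+00, -1.97390410e-05,
        1.36069740e+00, -1.20984806e-01]), 'qd': array([ 0.0004081 , -0.00305568, -0.00123532,  0.00087129,  0.00149023,
       -0.00165958]), 'effort': array([ 1.70282499e-03, -4.17699945e+01, -2.46404850e+01, -1.46773250e-04,
        5.85485584e-03, -6.61305720e-06]), 'position': array([ 0.19586307, -0.54013373,  0.25552701]), 'ee_rot': array([-8.24795539e-04,  9.84918242e-01,  1.73018417e-01, -5.33422590e-05]), 'contact_force': array([ 0.66033915, -0.58043082, -0.10449224]), 'moment': array([-0.00602337, -0.00608988,  0.01783536]), 'gripper_force': 0.0, 'width': 0.08541369775772842}
```

View pics/top0.png

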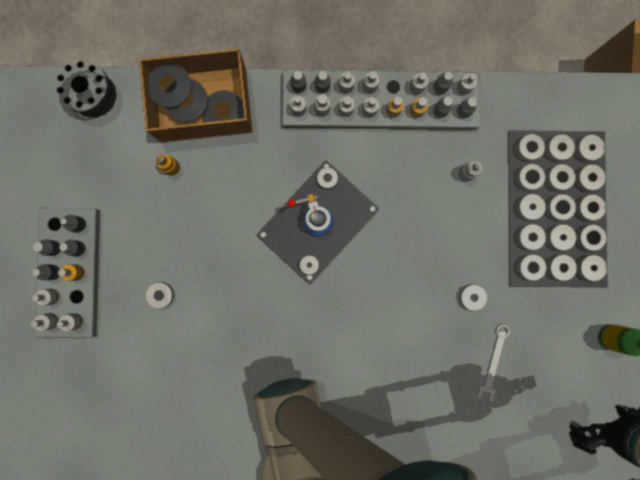

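View pics/side0.png

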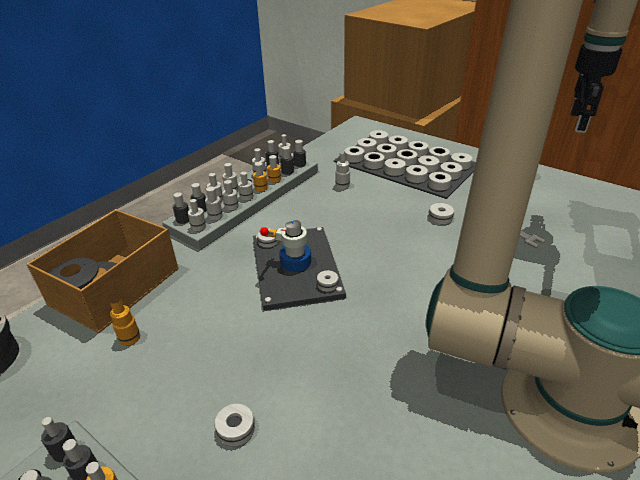

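The top view shows the stand centred near (318,220), with the collar and shank at about (317,217), the brass head at (312,199) and the red ball at (292,203). In the side view the shank is at (293,225) and the ball at (264,231). I'll enlarge both next.

```bash
python3 - <<'E'
from h import *
t=cv2.imread("pics/top0.png");s=cv2.imread("pics/side0.png")
a=cv2.resize(t[180:250,275:345],(560,560),interpolation=cv2.INTER_CUBIC)
b=cv2.resize(s[205:275,240:340],(800,560),interpolation=cv2.INTER_CUBIC)
cv2.imwrite("pics/topc.png",a);cv2.imwrite("pics/sidec.png",b)
c=cams.get_calibration("top")
# plate corner screws
for u,v in [(326,167),(374,209),(309,278),(263,235)]: print(atz(c,u,v,.015).round(4))
print("shank",atz(c,318,216,.117).round(4),"ball",atz(c,292,203,.12).round(4))
for n,(u,v,z) in dict(die1=(327,178,.037),die2=(309,266,.037),p1=(470,172,.05),p2=(167,165,.05)).items(): print(n,atz(c,u,v,z).round(3))
E
```

```text
[ 0.7107 -0.0345  0.015 ]
[ 0.613  -0.1472  0.015 ]
[0.4512 0.0029 0.015 ]
[0.5501 0.1106 0.015 ]
shank [ 0.5853 -0.0165  0.117 ] ball [0.6125 0.0393 0.12  ]
die1 [ 0.681 -0.037  0.037]
die2 [0.479 0.003 0.037]
p1 [ 0.696 -0.362  0.05 ]
p2 [0.705 0.327 0.05 ]
```

View pics/topc.png

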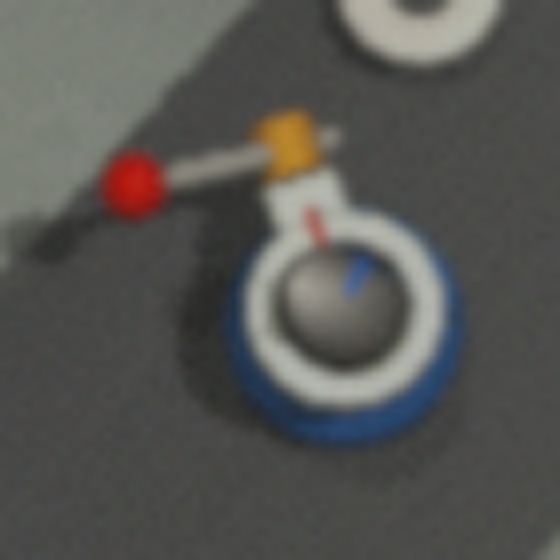

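View pics/sidec.png

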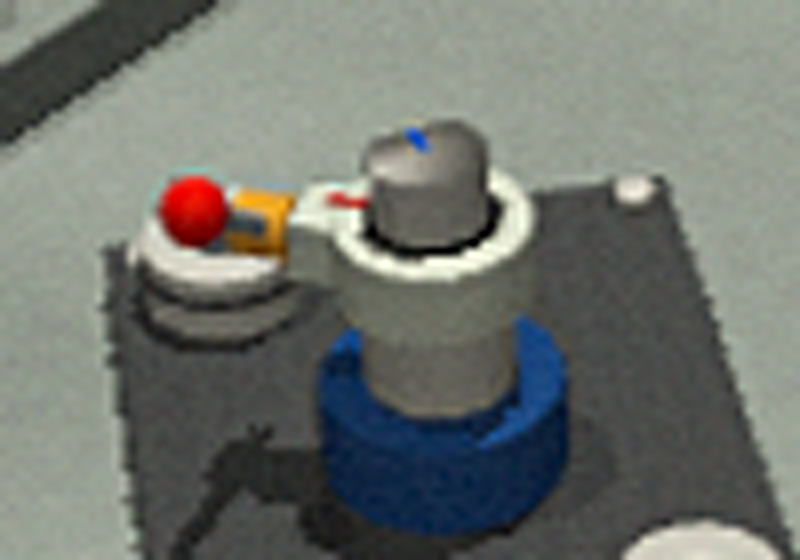

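The top crop shows the red line at about (310–322, 208–242) and the blue line at about (350–366, 260–295). So the collar is roughly 0.7 rad anticlockwise of the flat. I'll measure the angles with averaged frames and colour masks.

```bash
cat > ang.py <<'E'
from h import *
AX=np.array([.5813,-.017])
def avg(n,k=6): return np.mean([cams.get_image(n).astype(float) for _ in range(k)],0)
def lines(n,ax=AX,k=6,save=None):
    c=cams.get_calibration(n); im=avg(n,k)
    if save: np.save(save,im)
    p=proj(c,[*ax,.107]); u0,v0=(p-18).astype(int); S=8
    s=cv2.resize(im[v0:v0+36,u0:u0+36].astype(np.float32),None,fx=S,fy=S,interpolation=cv2.INTER_CUBIC)
    B,G,R=cv2.split(s); yy,xx=np.mgrid[:s.shape[0],:s.shape[1]]; U=u0+(xx+.5)/S-.5; V=v0+(yy+.5)/S-.5
    out={}
    for nm,w,z,rm in (("blue",B-np.maximum(R,G),.117,.018),("red",R-np.maximum(B,G),.097,.03)):
        o,d=ray(c,0,0)
        E=np.array(c["extrinsics"]); D=np.stack([(U-c["cx"])/c["fx"],-(V-c["cy"])/c["fy"],-np.ones_like(U)],-1)@E[:3,:3].T
        P=E[:3,3]+D*((z-E[2,3])/D[...,2])[...,None]
        r=np.hypot(P[...,0]-ax[0],P[...,1]-ax[1])
        ww=np.where(r<rm,np.clip(w,0,None),0); ww=np.where(ww>.35*ww.max(),ww,0)
        m=(ww[...,None]*P).sum((0,1))/ww.sum(); q=(P-m)[...,:2]
        C=np.einsum('ij,ijk,ijl->kl',ww,q,q)/ww.sum(); e,v=np.linalg.eigh(C); a=v[:,1]
        if a@(m[:2]-ax)<0:a=-a
        out[nm]=dict(c=m[:2].round(4),rad=round(float(np.hypot(*(m[:2]-ax))),4),ang_c=round(float(np.arctan2(*(m[:2]-ax)[::-1])),3),ang_pca=round(float(np.arctan2(a[1],a[0])),3),sd=np.sqrt(e).round(4),peak=round(float(ww.max())))
    return out
if __name__=="__main__":
    for n in("top","side"):
        for k,v in lines(n,save=f"/tmp/{n}.npy").items(): print(n,k,v)
    # ball & shank centre
    c=cams.get_calibration("top"); c2=cams.get_calibration("side"); rays=[]
    for n,cc in(("top",c),("side",c2)):
        im=np.load(f"/tmp/{n}.npy"); B,G,R=im[...,0],im[...,1],im[...,2]; m=((R-np.maximum(B,G))>60).astype(np.uint8)
        k,l,st,ce=cv2.connectedComponentsWithStats(m); p=proj(cc,[.6125,.039,.12])
        j=min((i for i in range(1,k) if st[i,4]>15),key=lambda i:np.hypot(*(ce[i]-p))); print(n,"ball px",ce[j],st[j]); rays.append(ray(cc,*ce[j]))
    A=np.zeros((3,3));b=np.zeros(3)
    for o,d in rays:
        d=d/np.linalg.norm(d);M=np.eye(3)-np.outer(d,d);A+=M;b+=M@o
    print("ball",np.linalg.solve(A,b).round(4))
E
python3 ang.py
```

```text
top blue {'c': array([ 0.5903, -0.0195]), 'rad': 0.0094, 'ang_c': -0.27, 'ang_pca': -0.446, 'sd': array([0.0015, 0.0029]), 'peak': 46}
top red {'c': array([ 0.6045, -0.008 ]), 'rad': 0.0249, 'ang_c': 0.37, 'ang_pca': 0.424, 'sd': array([0.0013, 0.0028]), 'peak': 58}
side blue {'c': array([ 0.589 , -0.0208]), 'rad': 0.0086, 'ang_c': -0.46, 'ang_pca': -0.523, 'sd': array([0.001 , 0.0025]), 'peak': 135}
side red {'c': array([ 0.6049, -0.0095]), 'rad': 0.0248, 'ang_c': 0.306, 'ang_pca': 0.235, 'sd': array([0.0014, 0.003 ]), 'peak': 138}
top ball px [291.4 202.6] [288 199   8   8  50]
side ball px [263.69491525 230.77966102] [260 227   9   9  59]
ball [0.6129 0.0402 0.1201]
```

```bash
cat > cen.py <<'E'
from h import *
from scipy.ndimage import map_coordinates
def centre(n,im,r,z,exc,sign,ax=(.582,-.0165)):
    c=cams.get_calibration(n); g=im.mean(2); best=[]
    th=np.linspace(-np.pi,np.pi,180); th=th[[min(abs((t-a+np.pi)%(2*np.pi)-np.pi)-w for a,w in exc)>0 for t in th]]
    E=np.array(c["extrinsics"])
    def samp(cx,cy,rr):
        P=np.stack([cx+rr*np.cos(th),cy+rr*np.sin(th),np.full_like(th,z)],1)-E[:3,3]; q=P@E[:3,:3]
        return map_coordinates(g,[c["cy"]-c["fy"]*q[:,1]/-q[:,2],c["cx"]+c["fx"]*q[:,0]/-q[:,2]],order=1)
    for dx in np.arange(-.008,.0081,.0005):
        for dy in np.arange(-.008,.0081,.0005):
            x,y=ax[0]+dx,ax[1]+dy
            best.append((sign*(samp(x,y,r-.0015)-samp(x,y,r+.0015)).mean(),x,y))
    best.sort(reverse=True); b=np.array(best[:8]); return b.mean(0).round(4), best[0]
if __name__=="__main__":
    for n in("top","side"):
        im=np.load(f"/tmp/{n}.npy")
        print(n,"collar",centre(n,im,.027,.097,[(.39,.6)],1)[0],"shank",centre(n,im,.016,.117,[(-.5,.8)],1)[0])
E
python3 cen.py
```

```text
top collar [ 5.89977e+01  5.83300e-01 -1.55000e-02] shank [14.3695  0.5782 -0.0202]
side collar [ 6.25539e+01  5.82400e-01 -1.66000e-02] shank [ 8.5752  0.5898 -0.0137]
```

>>> step_arm(
  increments=[
    {"dp":[0.138,0.1875,0],"yaw":0,"grip":1},
    {"dp":[0.138,0.1875,0],"yaw":0,"grip":1},
    {"dp":[0.138,0.1875,0],"yaw":0,"grip":1},
    {"dp":[0.138,0.1875,0],"yaw":0,"grip":1},
    {"dp":[0.138,0.1875,0],"yaw":0,"grip":1},
  ],
)

```text
clock: 1.32
position: [0.3347, -0.3519, 0.2565]
ee_rot: [0.0, 0.985, 0.173, 0.0]
contact_force: [0.4, -0.0, -0.7]
width: 0.0855
gripper_force: 0.0
```

>>> step_arm(
  increments=[
    {"dp":[0.138,0.1875,0],"yaw":0,"grip":1},
    {"dp":[0.138,0.1875,0],"yaw":0,"grip":1},
    {"dp":[0.138,0.1875,0],"yaw":0,"grip":1},
    {"dp":[0.138,0.1875,0],"yaw":0,"grip":1},
    {"dp":[0.138,0.1875,0],"yaw":0,"grip":1},
  ],
)

```text
clock: 1.95
position: [0.4728, -0.1643, 0.2566]
ee_rot: [0.0, 0.985, 0.173, 0.0]
contact_force: [0.6, -0.8, 1.0]
width: 0.0853
gripper_force: 0.0
```

>>> step_arm(
  increments=[
    {"dp":[0.1375,0.185,0],"yaw":0,"grip":1},
    {"dp":[0.1375,0.185,0],"yaw":0,"grip":1},
    {"dp":[0.1375,0.185,0],"yaw":0,"grip":1},
    {"dp":[0.1385,0.186,0],"yaw":0,"grip":1},
    {"dp":[0,0,-0.2],"yaw":0,"grip":1},
  ],
)

```text
clock: 2.58
position: [0.5866, -0.015, 0.2187]
ee_rot: [0.001, 0.985, 0.175, 0.005]
contact_force: [0.3, -1.0, -0.5]
width: 0.0851
gripper_force: 0.0
```

```bash
python3 - <<'E'
from h import *
s=manip.get_state(); print(s["position"],s["qpos"].round(3))
im=cams.get_image("side"); p=proj(cams.get_calibration("side"),[.583,-.016,.12]).astype(int); print(p)
cv2.imwrite("pics/side1.png",cv2.resize(im[p[1]-90:p[1]+70,p[0]-100:p[0]+100],None,fx=3,fy=3,interpolation=cv2.INTER_CUBIC))
E
```

```text
[ 0.58655039 -0.01503572  0.21871056] [-1.450e-01  3.120e-01  1.549e+00  1.000e-03  1.272e+00  1.074e+00]
[292 222]
```

View pics/side1.png

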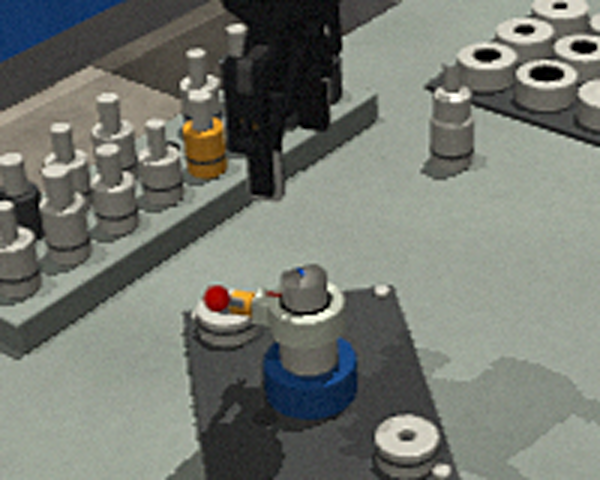

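The gripper hangs above the collar with the fingers on either side of it (fingertip near (265,195) in the crop, shank top near (303,290)). Next I'll settle, then descend.

>>> step_arm(
  increments=[
    {"dp":[0,0,-0.1],"yaw":0,"grip":1},
    {"dp":[0,0,0],"yaw":0,"grip":1},
    {"dp":[0,0,0],"yaw":0,"grip":1},
  ],
)

```text
clock: 3.0
position: [0.5825, -0.0178, 0.1973]
ee_rot: [0.0, 0.985, 0.173, 0.001]
contact_force: [-0.3, -0.3, 0.9]
width: 0.0854
gripper_force: 0.0
```

>>> step_arm(
  increments=[
    {"dp":[0.001,0.008,-0.15],"yaw":0,"grip":1},
    {"dp":[0,0,-0.15],"yaw":0,"grip":1},
    {"dp":[0,0,-0.15],"yaw":0,"grip":1},
    {"dp":[0,0,-0.075],"yaw":0,"grip":1},
    {"dp":[0,0,0],"yaw":0,"grip":1},
  ],
)

```text
clock: 3.62
position: [0.5823, -0.016, 0.0913]
ee_rot: [-0.0, 0.985, 0.173, -0.0]
contact_force: [1.3, 0.2, 0.2]
width: 0.0854
gripper_force: 0.0
```

>>> step_arm(
  increments=[
    {"dp":[0,0,0],"yaw":0,"grip":0.7},
    {"dp":[0,0,0],"yaw":0,"grip":0.6},
    {"dp":[0,0,0],"yaw":0,"grip":0.5},
    {"dp":[0,0,0],"yaw":0,"grip":0.4},
  ],
  squeeze=30,
)

```text
clock: 4.12
position: [0.5829, -0.0147, 0.093]
ee_rot: [-0.001, 0.985, 0.173, 0.001]
contact_force: [-0.5, 3.5, 5.4]
width: 0.0534
gripper_force: 31.7
```

>>> step_arm(
  increments=[
    {"dp":[-0.002,0.006,-0.005],"yaw":0,"grip":0.3},
    {"dp":[0,0,0],"yaw":0,"grip":0.3},
    {"dp":[0,0,0],"yaw":-0.1,"grip":0.3},
    {"dp":[0,0,0],"yaw":-0.3,"grip":0.3},
    {"dp":[0,0,0],"yaw":-0.4,"grip":0.3},
  ],
  squeeze=95,
)

```text
clock: 4.75
position: [0.5829, -0.0147, 0.0934]
ee_rot: [0.001, 0.994, 0.113, 0.002]
contact_force: [-3.1, 0.4, 11.4]
width: 0.0517
gripper_force: 96.5
```

```bash
python3 - <<'E'
from h import *
s=manip.get_state(); print(s["position"],s["ee_rot"],s["contact_force"],s["moment"],s["gripper_force"],s["width"],s["qpos"])
E
```

```text
[ 0.58290117 -0.01470731  0.09341134] [5.81272966e-04 9.93548721e-01 1.13392331e-01 1.66764469e-03] [-3.05897762  0.3733445  11.4198899 ] [0.41882226 0.58117145 0.44472303] 96.51535391807556 0.051737437256180255 [-1.44370321e-01  4.19660757e-01  1.72381030e+00 -3.25627856e-04
  9.94600094e-01  1.19932909e+00]
```

>>> step_arm(
  increments=[
    {"dp":[0,0,0.01],"yaw":-0.48,"grip":0.3},
    {"dp":[0,0,0],"yaw":-0.48,"grip":0.3},
    {"dp":[0,0,0],"yaw":-0.48,"grip":0.3},
    {"dp":[0,0,0],"yaw":-0.48,"grip":0.3},
    {"dp":[0,0,0],"yaw":-0.48,"grip":0.3},
  ],
)

```text
clock: 5.38
position: [0.5829, -0.0149, 0.0935]
ee_rot: [0.0, 0.998, -0.067, 0.001]
contact_force: [1.1, -0.0, 2.4]
width: 0.0518
gripper_force: 100.1
```

>>> step_arm(
  increments=[
    {"dp":[0,0,0],"yaw":-0.48,"grip":0.3},
    {"dp":[0,0,0],"yaw":-0.48,"grip":0.3},
    {"dp":[0,0,0],"yaw":-0.48,"grip":0.3},
    {"dp":[0,0,0],"yaw":-0.48,"grip":0.3},
    {"dp":[0,0,0],"yaw":-0.48,"grip":0.3},
  ],
)

```text
clock: 6.0
position: [0.5829, -0.015, 0.0935]
ee_rot: [0.0, 0.97, -0.244, 0.001]
contact_force: [-0.2, -1.4, 0.9]
width: 0.0518
gripper_force: 100.2
```

>>> step_arm(
  increments=[
    {"dp":[0,0,0],"yaw":0,"grip":0.3},
    {"dp":[0,0,0],"yaw":0,"grip":0.3},
  ],
)

```text
clock: 6.25
position: [0.5829, -0.015, 0.0935]
ee_rot: [-0.0, 0.97, -0.244, 0.001]
contact_force: [-0.4, -2.8, 6.6]
width: 0.0518
gripper_force: 100.5
```

```bash
python3 - <<'E'
from ang import *
s=manip.get_state(); print(s["position"],s["ee_rot"],s["contact_force"],s["moment"],s["gripper_force"],s["width"])
w,x,y,z=s["ee_rot"]; print("yaw",2*np.arctan2(y,x))
im=avg("side",6); np.save("/tmp/side2.npy",im); p=proj(cams.get_calibration("side"),[.583,-.016,.1]).astype(int); print(p)
cv2.imwrite("pics/side2.png",cv2.resize(im[p[1]-35:p[1]+35,p[0]-50:p[0]+50],None,fx=8,fy=8,interpolation=cv2.INTER_CUBIC))
E
```

```text
[ 0.58287309 -0.01497205  0.09348137] [-5.00518305e-05  9.69853004e-01 -2.43687463e-01  1.25270082e-03] [-0.39444734 -2.76077148  6.58459989] [-0.02307678 -0.04659349 -0.40387571] 100.53003787994385 0.05181484609658946
yaw -0.4923326480883083
[292 230][ WARN:0@5.220] global loadsave.cpp:1063 imwrite_ Unsupported depth image for selected encoder is fallbacked to CV_8U.
```

View pics/side2.png

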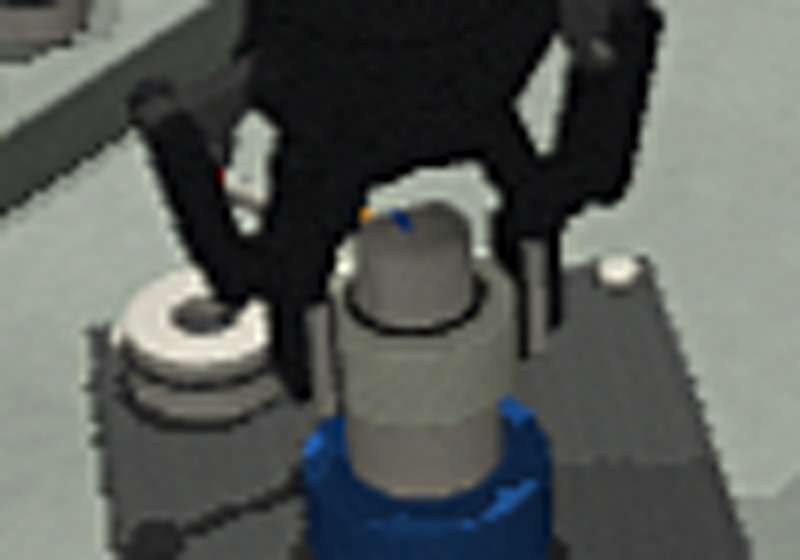

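The collar turned with the gripper. The side view shows the fingers gripping its sides and the blue mark at about (402,218), with the boss behind it. I'll let go, rise, move aside and check the lines.

>>> step_arm(
  increments=[
    {"dp":[0,0,0],"yaw":0,"grip":0.8},
    {"dp":[0,0,0],"yaw":0,"grip":1},
    {"dp":[0,0,0],"yaw":0,"grip":1},
    {"dp":[0,0,0.15],"yaw":0,"grip":1},
    {"dp":[0,0,0.25],"yaw":0,"grip":1},
  ],
  squeeze=30,
)

```text
clock: 7.18
position: [0.5805, -0.0144, 0.1712]
ee_rot: [0.0, 0.97, -0.243, -0.003]
contact_force: [0.4, -0.1, -0.5]
width: 0.0855
gripper_force: 0.0
```

>>> step_arm(
  increments=[
    {"dp":[0,-0.1,0.2],"yaw":0,"grip":1},
    {"dp":[0,-0.28,0],"yaw":0,"grip":1},
    {"dp":[0,-0.28,0],"yaw":0,"grip":1},
    {"dp":[0,-0.28,0],"yaw":0,"grip":1},
    {"dp":[0,-0.28,0],"yaw":0,"grip":1},
  ],
)

```text
clock: 7.8
position: [0.5818, -0.2602, 0.2123]
ee_rot: [-0.0, 0.97, -0.243, 0.0]
contact_force: [0.9, -0.5, 0.6]
width: 0.0852
gripper_force: 0.0
```

```bash
python3 - <<'E' 2>/dev/null
import ang; from ang import *; from cen import centre
s=manip.get_state(); print(s["position"],s["contact_force"],s["width"])
ax=np.array([.583,-.015])
for n in("top","side"):
    for k,v in lines(n,ax,8,save=f"/tmp/{n}3.npy").items(): print(n,k,v)
    im=np.load(f"/tmp/{n}3.npy"); print("collar ctr",centre(n,im,.027,.097,[(-.5,.6)],1)[0])
rays=[]
for n in("top","side"):
    cc=cams.get_calibration(n); im=np.load(f"/tmp/{n}3.npy"); B,G,R=im[...,0],im[...,1],im[...,2]; m=((R-np.maximum(B,G))>60).astype(np.uint8)
    k,l,st,ce=cv2.connectedComponentsWithStats(m); p=proj(cc,[.644,-.003,.12])
    j=min((i for i in range(1,k) if st[i,4]>15),key=lambda i:np.hypot(*(ce[i]-p))); print(n,"ball px",ce[j],st[j],p); rays.append(ray(cc,*ce[j]))
A=np.zeros((3,3));b=np.zeros(3)
for o,d in rays:
    d=d/np.linalg.norm(d);M=np.eye(3)-np.outer(d,d);A+=M;b+=M@o
print("ball",np.linalg.solve(A,b).round(4))
im=np.load("/tmp/top3.npy").clip(0,255).astype(np.uint8); jm=np.load("/tmp/side3.npy").clip(0,255).astype(np.uint8)
a=cv2.resize(im[195:235,290:340],(800,640),interpolation=cv2.INTER_CUBIC)[:600]; b=cv2.resize(jm[212:252,260:310],(600,480),interpolation=cv2.INTER_CUBIC)
c=np.vstack([cv2.resize(a,(400,300)),cv2.resize(b,(400,300))]); cv2.imwrite("pics/t3.png",np.hstack([cv2.resize(im[200:232,300:332],(400,600),interpolation=cv2.INTER_CUBIC)[:0]]) if 0 else cv2.resize(im[200:230,298:338],(800,600),interpolation=cv2.INTER_CUBIC))
E
```

```text
[ 0.5818124  -0.26015549  0.21226035] [ 0.9434886  -0.47030843  0.64196572] 0.08517579841878355
top blue {'c': array([ 0.5902, -0.0194]), 'rad': 0.0085, 'ang_c': -0.549, 'ang_pca': -0.426, 'sd': array([0.0015, 0.0029]), 'peak': 48}
top red {'c': array([ 0.6028, -0.0263]), 'rad': 0.0228, 'ang_c': -0.52, 'ang_pca': -0.535, 'sd': array([0.0013, 0.0036]), 'peak': 60}
collar ctr [ 6.47075e+01  5.83300e-01 -1.59000e-02]
side blue {'c': array([ 0.589 , -0.0208]), 'rad': 0.0084, 'ang_c': -0.77, 'ang_pca': -0.525, 'sd': array([0.0009, 0.0026]), 'peak': 136}
side red {'c': array([ 0.6091, -0.0211]), 'rad': 0.0268, 'ang_c': -0.229, 'ang_pca': 1.08, 'sd': array([0.001, 0.009]), 'peak': 19}
collar ctr [ 7.46268e+01  5.82100e-01 -1.64000e-02]
top ball px [310.57142857 187.67346939] [307 184   8   8  49] [311.90995702 188.516491  ]
side ball px [265.43396226 216.45283019] [262 213   8   8  53] [266.29816222 216.11173112]
ball [ 6.452e-01 -6.000e-04  1.200e-01]
```

View pics/t3.png

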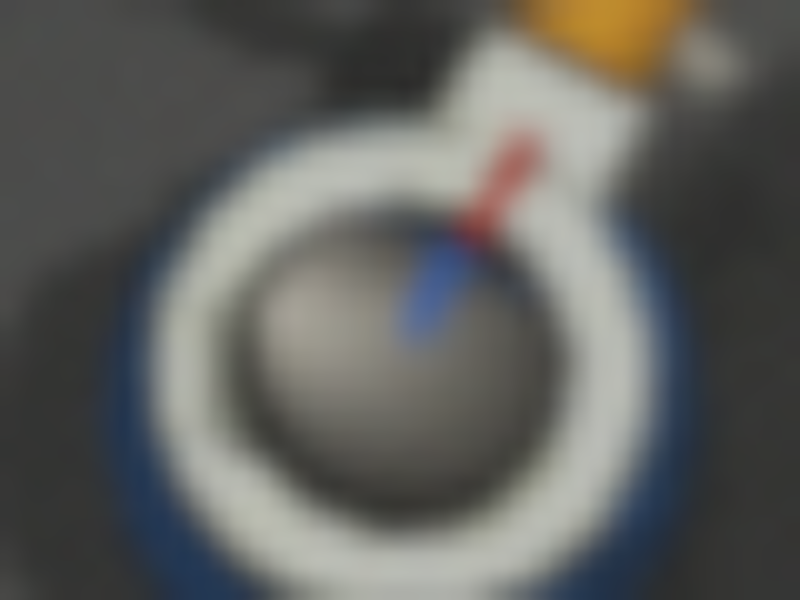

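The red and blue lines lie on one radius in the top view: red runs (530,150)→(475,240) and blue (460,250)→(415,325). The numbers agree, with collar and flat both near −0.50 rad. I'll now shut the fingers and go above the ball at about (0.6445, −0.0015).

>>> step_arm(
  increments=[
    {"dp":[0.064,0.261,0],"yaw":0,"grip":0},
    {"dp":[0.064,0.261,0],"yaw":0,"grip":0},
    {"dp":[0.064,0.261,0],"yaw":0,"grip":0},
    {"dp":[0.064,0.261,0],"yaw":0,"grip":0},
    {"dp":[0.064,0.261,0],"yaw":0,"grip":0},
  ],
  squeeze=30,
)

```text
clock: 9.22
position: [0.6463, 0.0041, 0.2124]
ee_rot: [0.0, 0.97, -0.244, 0.0]
contact_force: [0.9, -1.1, -0.5]
width: -0.0
gripper_force: 0.0
```

>>> step_arm(
  increments=[
    {"dp":[0,0,-0.1],"yaw":0,"grip":0},
    {"dp":[0,0,-0.1],"yaw":0,"grip":0},
    {"dp":[0,0,0],"yaw":0,"grip":0},
    {"dp":[0,0,0],"yaw":0,"grip":0},
  ],
)

```text
clock: 9.72
position: [0.6465, 0.0022, 0.173]
ee_rot: [-0.0, 0.97, -0.244, 0.001]
contact_force: [-0.0, 0.5, -0.2]
width: 0.0
gripper_force: 0.0
```

```bash
python3 - <<'E'
from h import *
s=manip.get_state(); print(s["position"],s["contact_force"],s["width"],s["gripper_force"])
im=cams.get_image("side"); p=proj(cams.get_calibration("side"),[.644,-.002,.12]).astype(int); print(p)
cv2.imwrite("pics/side4.png",cv2.resize(im[p[1]-45:p[1]+45,p[0]-60:p[0]+60],None,fx=6,fy=6,interpolation=cv2.INTER_CUBIC))
E
```

```text
[0.64646202 0.00218233 0.17302704] [-0.00973994  0.46549458 -0.21591858] 4.500704435673383e-05 0.0
[265 216]
```

View pics/side4.png

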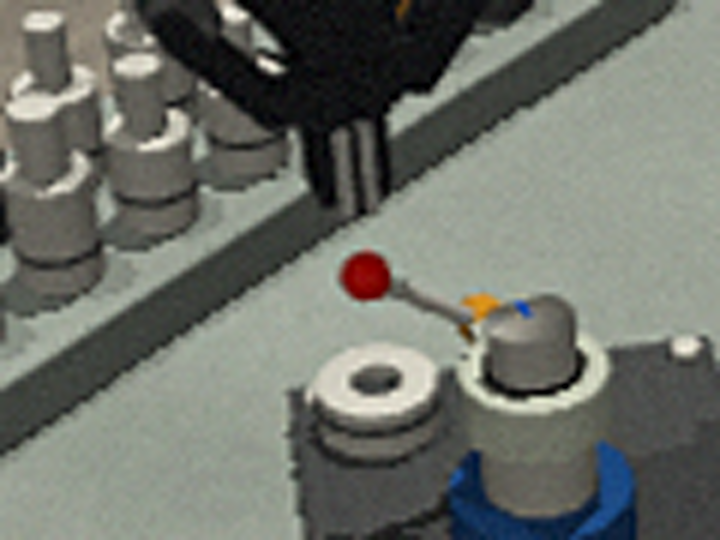

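The tip is over the ball: tip at about (355,205), ball at (365,275). I'll lower it to contact and follow the arc while watching the force.

>>> step_arm(
  increments=[
    {"dp":[0,0,-0.05],"yaw":0,"grip":0},
    {"dp":[0,0,-0.025],"yaw":0,"grip":0},
    {"dp":[0,0,0],"yaw":0,"grip":0},
  ],
)

```text
clock: 10.15
position: [0.6455, 0.0024, 0.1566]
ee_rot: [0.0, 0.97, -0.244, -0.001]
contact_force: [0.4, -0.1, -0.8]
width: 0.0002
gripper_force: 0.0
```

>>> step_arm(
  increments=[
    {"dp":[0.004,0.007,-0.011],"yaw":0,"grip":0},
    {"dp":[0.004,0.007,-0.011],"yaw":0,"grip":0},
  ],
)

```text
clock: 10.4
position: [0.6477, 0.0052, 0.153]
ee_rot: [0.0, 0.97, -0.244, 0.0]
contact_force: [-0.7, -1.5, 2.9]
width: 0.0002
gripper_force: 1.2
```

>>> step_arm(
  increments=[
    {"dp":[0.004,0.007,-0.011],"yaw":0,"grip":0},
    {"dp":[0.004,0.007,-0.011],"yaw":0,"grip":0},
  ],
)

```text
clock: 10.65
position: [0.6492, 0.0076, 0.1497]
ee_rot: [0.001, 0.97, -0.243, 0.0]
contact_force: [-2.2, -1.8, 6.5]
width: -0.0
gripper_force: 3.2
```

>>> step_arm(
  increments=[
    {"dp":[0.003,0.005,-0.012],"yaw":0,"grip":0},
    {"dp":[0.003,0.005,-0.012],"yaw":0,"grip":0},
  ],
)

```text
clock: 10.9
position: [0.6508, 0.0104, 0.1453]
ee_rot: [-0.0, 0.97, -0.244, 0.001]
contact_force: [-1.4, 0.5, 7.4]
width: 0.0
gripper_force: 3.8
```

>>> step_arm(
  increments=[
    {"dp":[0.003,0.005,-0.012],"yaw":0,"grip":0},
    {"dp":[0.003,0.005,-0.012],"yaw":0,"grip":0},
  ],
)

```text
clock: 11.15
position: [0.6522, 0.0129, 0.1407]
ee_rot: [-0.001, 0.97, -0.244, 0.001]
contact_force: [-1.7, 2.2, 7.6]
width: 0.0002
gripper_force: 4.0
```

>>> step_arm(
  increments=[
    {"dp":[0.001,0.002,-0.01],"yaw":0,"grip":0},
    {"dp":[0.001,0.002,-0.01],"yaw":0,"grip":0},
  ],
)

```text
clock: 11.4
position: [0.6531, 0.0146, 0.137]
ee_rot: [-0.002, 0.97, -0.244, 0.001]
contact_force: [-1.2, 4.2, 8.5]
width: -0.0
gripper_force: 4.5
```

>>> step_arm(
  increments=[
    {"dp":[-0.001,0.01,-0.002],"yaw":0,"grip":0},
    {"dp":[0,0,-0.003],"yaw":0,"grip":0},
  ],
)

```text
clock: 11.65
position: [0.6532, 0.0154, 0.1359]
ee_rot: [-0.001, 0.97, -0.244, 0.002]
contact_force: [0.2, 1.3, 7.7]
width: 0.0001
gripper_force: 3.6
```

```bash
python3 - <<'E'
from h import *
F=[]
for i in range(3):
    im=cams.get_image("side"); s=manip.get_state(); F.append(s["contact_force"])
print(s["position"],np.mean(F,0),s["moment"],s["qd"].round(4))
c=cams.get_calibration("side"); p=proj(c,[.652,.01,.095]).astype(int); print(p)
cv2.imwrite("pics/side5.png",cv2.resize(im[p[1]-45:p[1]+45,p[0]-50:p[0]+70],None,fx=6,fy=6,interpolation=cv2.INTER_CUBIC))
E
```

```text
[0.65326722 0.01545065 0.13584444] [-0.05279132  1.33593815  6.96888233] [ 0.18161736 -0.07294969  0.0262578 ] [-0.0011 -0.0004  0.0006  0.0003 -0.0004 -0.0012]
[260 227]
```

View pics/side5.png

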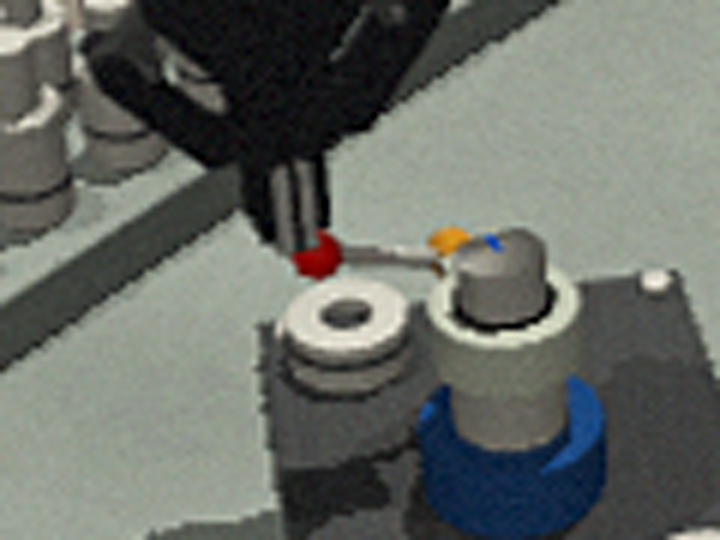

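The tip, at about (297,245), has run 6–7 mm outward of the ball at (318,255). I'll lift, recentre and come down again.

>>> step_arm(
  increments=[
    {"dp":[0,0,0.035],"yaw":0,"grip":0},
    {"dp":[-0.015,-0.029,0],"yaw":0,"grip":0},
    {"dp":[0,0,0],"yaw":0,"grip":0},
    {"dp":[0,0,-0.015],"yaw":0,"grip":0},
    {"dp":[0,0,-0.01],"yaw":0,"grip":0},
  ],
)

```text
clock: 12.42
position: [0.6489, 0.0089, 0.1361]
ee_rot: [0.0, 0.97, -0.244, 0.0]
contact_force: [-2.2, 0.1, 6.1]
width: 0.0002
gripper_force: 3.3
```

>>> step_arm(
  increments=[
    {"dp":[0,0,-0.005],"yaw":0,"grip":0},
    {"dp":[0,0,-0.005],"yaw":0,"grip":0},
  ],
)

```text
clock: 12.68
position: [0.6491, 0.0094, 0.135]
ee_rot: [-0.0, 0.97, -0.244, 0.0]
contact_force: [-2.1, 1.2, 6.4]
width: -0.0001
gripper_force: 3.5
```

>>> step_arm(
  increments=[
    {"dp":[0,0,-0.005],"yaw":0,"grip":0},
    {"dp":[0,0,-0.005],"yaw":0,"grip":0},
  ],
)

```text
clock: 12.92
position: [0.6494, 0.0099, 0.1333]
ee_rot: [-0.001, 0.97, -0.244, 0.001]
contact_force: [-1.1, 2.2, 7.1]
width: -0.0002
gripper_force: 3.8
```

>>> step_arm(
  increments=[
    {"dp":[0.001,0.003,-0.005],"yaw":0,"grip":0},
    {"dp":[0,0.001,-0.005],"yaw":0,"grip":0},
    {"dp":[0,0.001,-0.005],"yaw":0,"grip":0},
  ],
)

```text
clock: 13.3
position: [0.6499, 0.011, 0.1304]
ee_rot: [-0.001, 0.97, -0.244, 0.001]
contact_force: [-0.5, 2.4, 7.0]
width: 0.0004
gripper_force: 3.7
```

>>> step_arm(
  increments=[
    {"dp":[0,0.001,-0.005],"yaw":0,"grip":0},
    {"dp":[0,0.001,-0.005],"yaw":0,"grip":0},
  ],
)

```text
clock: 13.55
position: [0.6502, 0.0116, 0.1285]
ee_rot: [-0.001, 0.97, -0.244, 0.001]
contact_force: [-0.8, 2.3, 7.3]
width: -0.0004
gripper_force: 3.8
```

>>> step_arm(
  increments=[
    {"dp":[0,0.001,-0.005],"yaw":0,"grip":0},
    {"dp":[0,0,-0.005],"yaw":0,"grip":0},
  ],
)

```text
clock: 13.8
position: [0.6504, 0.012, 0.1266]
ee_rot: [-0.002, 0.97, -0.244, 0.002]
contact_force: [0.6, 4.1, 7.7]
width: 0.0002
gripper_force: 3.9
```

>>> step_arm(
  increments=[
    {"dp":[0,0.005,-0.005],"yaw":0,"grip":0},
    {"dp":[0,0.001,-0.005],"yaw":0,"grip":0},
  ],
)

```text
clock: 14.05
position: [0.6506, 0.0127, 0.1246]
ee_rot: [-0.001, 0.97, -0.244, 0.002]
contact_force: [-0.1, 1.6, 7.2]
width: -0.0001
gripper_force: 3.6
```

>>> step_arm(
  increments=[
    {"dp":[0,0.001,-0.005],"yaw":0,"grip":0},
    {"dp":[0,0,-0.005],"yaw":0,"grip":0},
  ],
)

```text
clock: 14.3
position: [0.6508, 0.0131, 0.1227]
ee_rot: [-0.001, 0.97, -0.244, 0.002]
contact_force: [1.6, 3.9, 7.7]
width: -0.0
gripper_force: 3.6
```

>>> step_arm(
  increments=[
    {"dp":[0,0,-0.005],"yaw":0,"grip":0},
    {"dp":[0,0,-0.005],"yaw":0,"grip":0},
  ],
)

```text
clock: 14.55
position: [0.651, 0.0134, 0.1207]
ee_rot: [-0.002, 0.97, -0.244, 0.002]
contact_force: [0.9, 4.2, 7.1]
width: 0.0002
gripper_force: 3.6
```

>>> step_arm(
  increments=[
    {"dp":[0,0.004,-0.005],"yaw":0,"grip":0},
    {"dp":[0,0,-0.005],"yaw":0,"grip":0},
  ],
)

```text
clock: 14.8
position: [0.6511, 0.0138, 0.1187]
ee_rot: [-0.001, 0.97, -0.244, 0.003]
contact_force: [2.8, 2.4, 6.9]
width: -0.0
gripper_force: 3.5
```

>>> step_arm(
  increments=[
    {"dp":[0,0,-0.005],"yaw":0,"grip":0},
    {"dp":[0,0,-0.005],"yaw":0,"grip":0},
  ],
)

```text
clock: 15.05
position: [0.6513, 0.014, 0.1168]
ee_rot: [-0.002, 0.97, -0.244, 0.003]
contact_force: [2.0, 2.9, 7.8]
width: 0.0002
gripper_force: 3.5
```

>>> step_arm(
  increments=[
    {"dp":[0,0,-0.005],"yaw":0,"grip":0},
    {"dp":[0,0,-0.005],"yaw":0,"grip":0},
  ],
)

```text
clock: 15.3
position: [0.6513, 0.0142, 0.1148]
ee_rot: [-0.002, 0.97, -0.244, 0.003]
contact_force: [2.2, 3.8, 6.9]
width: -0.0004
gripper_force: 3.4
```

>>> step_arm(
  increments=[
    {"dp":[0.002,0.003,-0.005],"yaw":0,"grip":0},
    {"dp":[0,0,-0.005],"yaw":0,"grip":0},
  ],
)

```text
clock: 15.55
position: [0.6516, 0.0144, 0.113]
ee_rot: [-0.001, 0.97, -0.244, 0.003]
contact_force: [0.4, 2.3, 8.1]
width: -0.0001
gripper_force: 4.5
```

>>> step_arm(
  increments=[
    {"dp":[0,0,-0.005],"yaw":0,"grip":0},
    {"dp":[0,0,-0.005],"yaw":0,"grip":0},
  ],
)

```text
clock: 15.8
position: [0.6516, 0.0144, 0.1115]
ee_rot: [-0.001, 0.97, -0.244, 0.003]
contact_force: [0.0, 2.2, 11.6]
width: -0.0002
gripper_force: 5.7
```

>>> step_arm(
  increments=[
    {"dp":[0,0,-0.003],"yaw":0,"grip":0},
    {"dp":[0,0,0],"yaw":0,"grip":0},
  ],
)

```text
clock: 16.05
position: [0.6517, 0.0144, 0.1111]
ee_rot: [-0.001, 0.97, -0.244, 0.003]
contact_force: [-0.0, 2.1, 10.6]
width: -0.0004
gripper_force: 5.6
```

>>> step_arm(
  increments=[
    {"dp":[0,0,-0.003],"yaw":0,"grip":0},
    {"dp":[0,0,0],"yaw":0,"grip":0},
  ],
)

```text
clock: 16.3
position: [0.6517, 0.0144, 0.1107]
ee_rot: [-0.001, 0.97, -0.244, 0.003]
contact_force: [-0.2, 2.1, 12.6]
width: -0.0
gripper_force: 5.9
```

```bash
python3 - <<'E'
from h import *
F=[]
for i in range(6):
    cams.get_image("side"); F.append(manip.get_state()["contact_force"])
print(np.mean(F,0),np.std(F,0),manip.get_state()["position"])
E
```

```text
[-0.05121477  2.99269045 11.69082072] [0.19741954 0.42699575 0.32018901] [0.65170153 0.01443975 0.11070709]
```

>>> step_arm(
  increments=[
    {"dp":[0,0,-0.004],"yaw":0,"grip":0},
    {"dp":[0,0,0],"yaw":0,"grip":0},
  ],
)

```text
clock: 16.85
position: [0.6517, 0.0144, 0.1101]
ee_rot: [-0.001, 0.97, -0.244, 0.003]
contact_force: [0.1, 1.9, 12.9]
width: -0.0003
gripper_force: 6.3
```

>>> step_arm(
  increments=[
    {"dp":[0,0,-0.003],"yaw":0,"grip":0},
    {"dp":[0,0,0],"yaw":0,"grip":0},
  ],
)

```text
clock: 17.1
position: [0.6517, 0.0144, 0.1097]
ee_rot: [-0.001, 0.97, -0.244, 0.003]
contact_force: [-1.1, 2.2, 14.1]
width: 0.0001
gripper_force: 6.7
```

```bash
python3 - <<'E'
from h import *
F=[]
for i in range(6):
    cams.get_image("side"); F.append(manip.get_state()["contact_force"])
print(np.mean(F,0),np.std(F,0),manip.get_state()["position"])
E
```

```text
[-0.48736436  3.0279201  13.43967563] [0.4098453  0.34025282 0.49286802] [0.6517365  0.0144067  0.10967671]
```

>>> step_arm(
  increments=[
    {"dp":[0,0,-0.003],"yaw":0,"grip":0},
    {"dp":[0,0,0],"yaw":0,"grip":0},
  ],
)

```text
clock: 17.65
position: [0.6518, 0.0144, 0.1093]
ee_rot: [-0.001, 0.97, -0.244, 0.003]
contact_force: [-0.3, 2.3, 13.8]
width: 0.0001
gripper_force: 7.1
```

```bash
python3 - <<'E'
from h import *
F=[]
for i in range(8):
    cams.get_image("side"); F.append(manip.get_state()["contact_force"])
print(np.mean(F,0),np.std(F,0),manip.get_state()["position"])
E
```

```text
[-0.6978019   2.74658701 14.02150027] [0.39051563 0.393295   0.26846178] [0.65177978 0.01439077 0.10923718]
```

>>> step_arm(
  increments=[
    {"dp":[0,0,-0.0015],"yaw":0,"grip":0},
    {"dp":[0,0,0],"yaw":0,"grip":0},
    {"dp":[0,0,0],"yaw":0,"grip":0},
  ],
)

```text
clock: 18.42
position: [0.6518, 0.0144, 0.1091]
ee_rot: [-0.001, 0.97, -0.244, 0.003]
contact_force: [-1.1, 2.6, 14.5]
width: -0.0001
gripper_force: 7.3
```

>>> step_arm(
  increments=[
    {"dp":[0,0,0.02],"yaw":0,"grip":0},
    {"dp":[0,0,0.1],"yaw":0,"grip":0},
    {"dp":[0,0,0.2],"yaw":0,"grip":0},
    {"dp":[0,0,0.2],"yaw":0,"grip":0},
    {"dp":[0,-0.2,0],"yaw":0,"grip":0},
  ],
)

```text
clock: 19.05
position: [0.6514, -0.0249, 0.2132]
ee_rot: [-0.001, 0.97, -0.242, 0.003]
contact_force: [1.1, -0.2, -1.3]
width: -0.0003
gripper_force: 0.0
```

>>> step_arm(
  increments=[
    {"dp":[0,-0.28,0],"yaw":0,"grip":0},
    {"dp":[0,-0.28,0],"yaw":0,"grip":0},
    {"dp":[0,-0.28,0],"yaw":0,"grip":0},
    {"dp":[0,-0.28,0],"yaw":0,"grip":0},
    {"dp":[0,0,0],"yaw":0,"grip":0},
  ],
)

```text
clock: 19.68
position: [0.6487, -0.2553, 0.2081]
ee_rot: [0.001, 0.969, -0.246, -0.001]
contact_force: [-0.2, -0.6, -0.6]
width: -0.0002
gripper_force: 0.0
```

```bash
python3 - <<'E'
from ang import *
for k,v in lines("top",np.array([.5833,-.0159]),6,save="/tmp/t6.npy").items(): print(k,v)
im=np.load("/tmp/t6.npy").clip(0,255).astype(np.uint8); jm=cams.get_image("side")
a=cv2.resize(im[160:280,255:385],(400,370),interpolation=cv2.INTER_CUBIC); b=cv2.resize(jm[195:315,230:360],(400,370),interpolation=cv2.INTER_CUBIC)
cv2.imwrite("pics/fin.png",np.hstack([a,b])); print(manip.get_state()["contact_force"],manip.get_state()["position"])
E
```

```text
blue {'c': array([ 0.5902, -0.0194]), 'rad': 0.0078, 'ang_c': -0.471, 'ang_pca': -0.44, 'sd': array([0.0015, 0.0029]), 'peak': 48}
red {'c': array([ 0.6027, -0.0264]), 'rad': 0.0221, 'ang_c': -0.497, 'ang_pca': -0.533, 'sd': array([0.0013, 0.0035]), 'peak': 61}
[ 0.18326488 -0.23556409 -0.11850872] [ 0.64953239 -0.24908009  0.20954974]
```

View pics/fin.png

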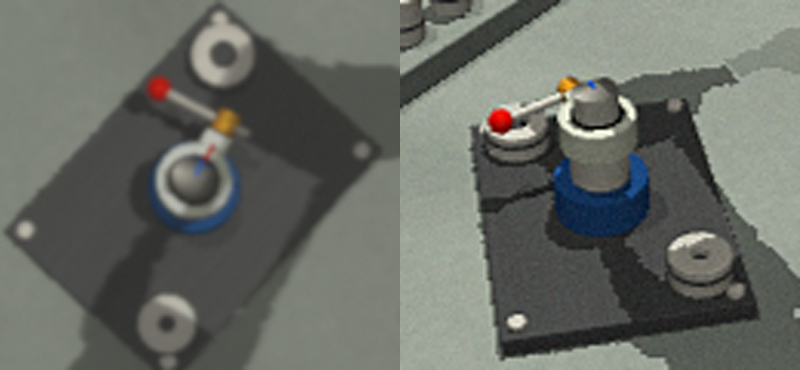

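The red and blue marks are still in line near (205,160) in the left half. The bar is down just past level with the ball at (158,88), both dies stand where they were, and the arm is clear.

```bash
python3 -c "
from rig import ticket; print(ticket.sign_off())"
```

```text
the job is handed in; nothing more can be done
None
```

The collar's set screw faces the flat to within about 0.05 rad by the camera, and the screw is tight on it after a final push of about 14 N on the ball (highest reading 14.5 N); I never touched the dies and punches, and the job is handed in.

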